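# Third hand at the drilling jig

## Robot

A 6-joint arm with a two-finger parallel gripper is mounted at the origin on the work surface. World frame = base frame: x ahead of the robot, y to its left, z up, the work surface at z = 0. Lengths are in mm, angles in rad, forces in N, time in s.
With the tool pointing down it reaches from about 275 to 750 mm from the base axis. Payload 10.2 kg.
Tool frame: the origin (TCP) lies at the very end of the fingers, on their centre line; the grasp point (between the pads) lies 19 mm behind it; z points along the fingers, y is the line along which they close (so a half turn about z gives the same grasp; the last joint's range is limited). The gripper opens to 85 mm and grips with 20 to 120 N. Pads are 22 mm wide; open, the fingers measure 114 mm over their backs; the gripper's body (76 mm by 85 mm) begins 54 mm behind the grasp point. The pads swing forward as they close: fully open they stand 13 mm farther back than shut.
Start: joints at [-1.37, 0.313, 1.498, -0, 1.331, -0.223], TCP at [215.883, -478.566, 231.294] pointing down, gripper open.
Joint ranges: [-2.94, 2.94], [-0.97, 2.17], [0.19, 2.56], [-1.23, 4.37], [0.02, 3.11], [-2.88, 2.88]. Speed limits (rad/s): [2.39, 2.39, 3.01, 3.14, 3.14, 3.14].

## Interface

Orientations are given as a unit quaternion [w, x, y, z].
In Python, from rig import * gives the robot as it stands. The module is installed in compiled form; this text tells all that it offers.
- The arm moves only by the shell command python3 -m crank 'ROWS' [FORCE]. ROWS is JSON, a list that holds one entry, the list of rows, each a list of 7 numbers: the shift along the tool's x, y, z in units of 25 mm (1.0 is 25 mm), then the turn, a rotation vector about the tool's x, y, z in units of 8 degrees (1.0 is 8 degrees), then the finger opening in mm, from 0 to 85.4. A call has exactly 8 rows; each row shifts and turns the commanded pose from where the row before left it, along the tool's axes as they then stand; what a row does not reach is not made up. A row lasts 1/10 s, in which the tool goes at most 50 mm and 8.59 degrees, less where a joint would pass 70% of its speed; a pose out of reach is approached as far as the arm can. A call is refused whole if a number of a shift passes 1 or a number of a turn 1, either way. A call with a gripper value outside its range is refused whole. The fingers move at their own pace and stop on an object; FORCE is the grip in N (left out, the last holds). Time passes only in rows, so rows that do not move let the fingers close, or fill a call up. It gives the time, the measured TCP pose, the force, the opening and the grip force at its end, in the units of the state.
- sense(): the state, without advancing time (a new reading comes with each control period).
- capture(name): name is "scene" or "top" or "wrist"; returns the picture (480x640x3 uint8, blue, green, red); there is no depth.
- camera_model(name): a dict with "fx", "fy", "cx", "cy" (pixels), "k1" (the pictures are not rectified: a ray, as slopes to the right and down, at radius r is drawn at 1 + k1 r^2 times it, then the intrinsics apply), "world_from_camera" (4x4, takes a point from camera to world coordinates); the wrist camera has in their place "T_tool_cam" (4x4, takes a point from camera to tool coordinates, whose origin is the TCP and whose axes are the flange's). Camera axes: x right, y up, looking along -z (the intrinsics and any distortion apply to the point x, -y, -z); pixel columns grow to the right and rows downward; lengths in mm; the calibration is good to about 2 mm. A picture is of the moment at which its call begins: read the wrist's pose just before it. camera_model takes no time and is no camera call.
- finish_job(): hands the job in; it is judged then, once.
The state is a dict: "time_s": time; "joints": joint angles; "dq": joint speeds; "tau": joint torques, N m; "eef_pos": TCP position; "ee_rot": TCP orientation; "force": force on the tool from outside, world axes, zero at the start; "wrist_torque": the same for the moment, N m; "grip_width": opening from 0.0 (shut) to 1.0 (fully open); "grip_force": force on a finger pad.
Only numpy, scipy, OpenCV 4.12 (cv2) and the standard library are available. Lean on these libraries where they do the work, as an engineer would, in place of code of your own. Each camera call takes 0.05 s, during which the arm holds its last target. There are 200 camera calls.

## Task

Turn the dust extractor's dial to its orange mark (6). Then set the wooden plinth that carries the ammonite cast right way up and flat on the drilling jig, centred between the two white lines with one short end square against the sprung fence, and push it along the jig until the fence's pointer stands in the green band (about 11 newtons). Keep pushing like that and finish while still holding it, because I am about to drill it and you are my third hand; never run the fence into its end stop, and leave the other things on the bench alone.

Things in the scene. Friction and masses are not known exactly. Their poses are not given: they have to be found in the camera images.
- extractor: Control box of the dust extractor, fixed: grey, 140 (x) x 120 (y) x 55 mm high. Origin: centre of its underside, z up. On its top, centred: the dial on a white disc with marks 0 to 10, clockwise from above. Mark 0 lies on the box's (-x, +y) diagonal, each next one 27 degrees further clockwise; mark 6 is thick and orange, the others thin and black.
- dial (a joint): Angle of the dial in rad, 0 at mark 0, growing clockwise seen from above, 0.4712 per mark, to 4.712 at mark 10. The orange mark 6 is at 2.827. The dial turns with light friction (0.04 N m) and stays where it is left.
- dial_grip (a point): Point on the dial's axis at grip height, 92 mm above the bench. The dial is a black disc 44 mm across with an upright bar 42 long, 14 thick, 32 mm high (top at 99 mm) to pinch across its thickness. The bar lies along this point's x, which turns with the dial: yaw of x = box yaw - pi/4 - dial value. The bar's white pointer is at the -x end.
- jig: Drilling jig, fixed: plywood board 240 (x) x 150 (y) x 12 mm; origin: centre of its underside, z up. Push towards jig +x. White lines along x at y = -34 and 34 mm, x -85 to 45 mm: the plinth belongs midway (y = 0). At the +x end a block (x 85 to 120, 110 wide, top z 54 mm) carries the sprung fence and a gauge strip (white, green, red) under the fence's black pointer.
- fence: Dark steel fence plate, 110 mm wide (y), 12 mm thick, 38 mm high, its lower edge just above the jig board. Origin: on the face that the part is pressed against, at mid-width, 12.5 mm above the bench; axes as the jig's. Unpressed, the face is at jig x = 50 mm. It slides along jig +x against springs.
- fence_slide (a joint): How far the fence is pushed back, in m: 0 at rest, end stop at 0.020. Spring force = 2 N + 800 N/m x value. The pointer stands in the white band below 0.008, in the green band from 0.008 to 0.014 (8.4 to 13.2 N), in the red above.
- plinth: The part to hold: oak plinth 84 (x) x 56 (y) x 36 mm high, 0.25 to 0.5 kg, with an ammonite cast (42 mm across) glued on the middle of its top, up to 47 mm high. Origin: centre of the underside, z up. The short ends (56 mm wide) face x and -x; either may face the fence. Lies on the bench at the start; easily gripped across its 56 mm width.
- bottle: Bystander: clear plastic bottle, 60 mm across, 150 mm high. Origin: centre of the underside.
- glue: Bystander: small white bottle with an orange cap, 32 mm across, 80 mm high. Origin: centre of the underside.
- screwdriver: Bystander: screwdriver lying on the bench, handle to its -x.
- brush: Bystander: brush lying on the bench, handle to its -x.
- tooth: Bystander: dark wooden base 80 x 55 x 22 mm with a white tooth cast standing on it, 61 mm high in all. Origin: centre of the underside. Not the part to be drilled.
Mind the look-alikes: they are no part of the job. What is shaped like the plinth but turquoise or yellow is not meant.

How it is judged:
By the outcome, as a careful person would: the job done as asked, in the order asked, and still so for the second after the job is handed in, while the arm keeps its last pose, push and grip.
It also fails if it takes over 72 s, if anything falls off the work surface, if the arm or the gripper's body presses on something with over 40 N, if the wrist force passes 120 N, or if a joint passes its speed limit or range.

## Working session

There is one attempt and no reset: what is moved stays moved. The work goes in short steps, Python scripts to look and compute and a shell command to move; the robot and the scene stay as the last step left them, time stands still between calls to the robot, and variables do not carry over. Pictures are saved under pics/ and viewed, at most 11 in all, crops included, and the job is handed in when it is done.

```bash
mkdir -p pics; ls; cat > h.py <<'E'
from rig import *
import numpy as np, cv2
from scipy.spatial.transform import Rotation as R
def ray(name,u,v,s=None):
    m=camera_model(name); d=np.array([(u-m['cx'])/m['fx'],(v-m['cy'])/m['fy']])
    p=d.copy()
    for _ in range(20): p=d/(1+m['k1']*(p@p))
    c=np.array([p[0],-p[1],-1.])
    if name=='wrist':
        s=s or sense(); w,x,y,z=s['ee_rot']; T=np.eye(4); T[:3,:3]=R.from_quat([x,y,z,w]).as_matrix(); T[:3,3]=s['eef_pos']
        T=T@np.array(m['T_tool_cam'])
    else: T=np.array(m['world_from_camera'])
    return T[:3,3],T[:3,:3]@c
def onz(name,u,v,z,s=None):
    o,d=ray(name,u,v,s); return o+d*(z-o[2])/d[2]
E
python3 - <<'E'
from h import *
for n in ['scene','top']:
    cv2.imwrite(f'pics/{n}0.png',capture(n)); m=camera_model(n); print(n,np.array(m['world_from_camera']).round(3).tolist(),m['fx'],m['k1'])
print(sense()); print(camera_model('wrist'))
E
```

```text
pics
scene [[-0.641, -0.461, 0.614, 1279.161], [0.767, -0.373, 0.521, 651.201], [-0.011, 0.805, 0.593, 810.012], [0.0, 0.0, 0.0, 1.0]] 546.6865069353264 -0.07248004829220826
top [[-0.013, 0.986, -0.165, 349.963], [-1.0, -0.015, -0.01, 9.45], [-0.013, 0.165, 0.986, 1079.23], [0.0, 0.0, 0.0, 1.0]] 449.22556147567053 -0.021829646522512965
{'time_s': 0.1, 'joints': array([-1.37040564e+00,  3.13372246e-01,  1.49834350e+00,  2.24977795e-05,
        1.33100095e+00, -2.23408731e-01]), 'dq': array([ 0.00022002, -0.00244217, -0.00076029, -0.00161733, -0.00116318,
        0.00062448]), 'tau': array([ 3.30047937e-03, -4.12899971e+01, -2.60139906e+01, -1.44711880e-04,
        3.04896421e-03, -5.06263439e-05]), 'eef_pos': array([ 215.83848911, -478.33551361,  230.81009018]), 'ee_rot': array([-5.61854379e-04,  9.77633546e-01,  2.10314843e-01,  1.73929223e-05]), 'force': array([ 0.14609926, -0.95878173, -0.04866612]), 'wrist_torque': array([ 0.03871021, -0.00997277, -0.01388699]), 'grip_force': 0.0, 'grip_width': 1.0000233872920576}
{'fx': 414.33750458598064, 'fy': 414.33750458598064, 'cx': 319.3252793834414, 'cy': 236.970324362619, 'k1': -0.07034563227987145, 'T_tool_cam': array([[ 8.45253006e-04,  9.58924655e-01,  2.83659640e-01,
         7.18895039e+01],
       [ 9.99999166e-01, -1.08746110e-03,  6.96401349e-04,
         2.50568356e-01],
       [ 9.76265247e-04,  2.83658815e-01, -9.58924775e-01,
        -1.42102251e+02],
       [ 0.00000000e+00,  0.00000000e+00,  0.00000000e+00,
         1.00000000e+00]])}
```

View pics/top0.png

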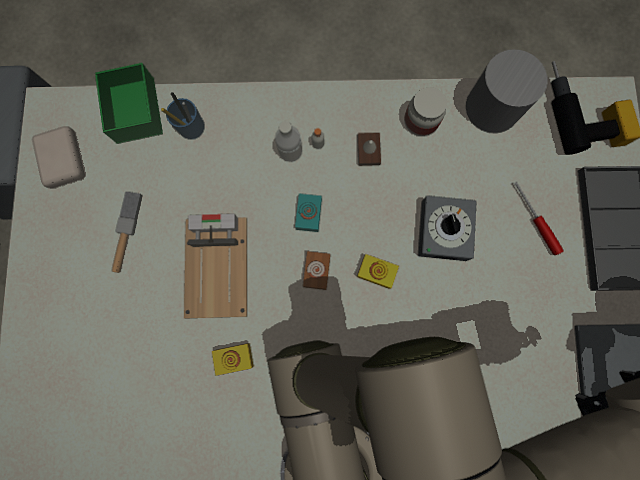

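View pics/scene0.png

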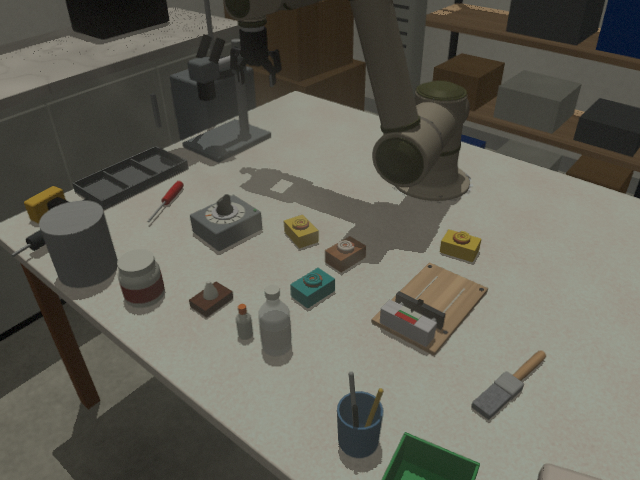

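The top view shows the brown plinth with its ammonite up at (316,269), the jig at (215,268) with its fence at the far end, and the extractor at (447,227) with its pointer. The scene view agrees. Next I measure these.

```bash
python3 - <<'E'
from h import *
im=cv2.imread('pics/top0.png'); hsv=cv2.cvtColor(im,cv2.COLOR_BGR2HSV)
def crop(x0,y0,x1,y1): return cv2.resize(im[y0:y1,x0:x1],None,fx=4,fy=4,interpolation=cv2.INTER_CUBIC)
a=crop(175,205,260,325); b=crop(295,240,340,300); c=crop(405,185,485,270)
H=max(x.shape[0] for x in (a,b,c)); out=np.zeros((H,a.shape[1]+b.shape[1]+c.shape[1],3),np.uint8); x=0
for q in (a,b,c): out[:q.shape[0],x:x+q.shape[1]]=q; x+=q.shape[1]
out[300:]=np.minimum(out[300:],255); cv2.imwrite('pics/crops.png',out); print(out.shape)
def comp(mask,box,name,z):
    m=np.zeros(mask.shape,np.uint8); x0,y0,x1,y1=box; m[y0:y1,x0:x1]=mask[y0:y1,x0:x1]
    n,l,s,c=cv2.connectedComponentsWithStats(m); i=1+np.argmax(s[1:,4])
    cn=max(cv2.findContours((l==i).astype(np.uint8),0,1)[0],key=cv2.contourArea)
    r=cv2.minAreaRect(cn); P=np.array([onz('top',u,v,z)[:2] for u,v in cv2.boxPoints(r)])
    e=P-np.roll(P,1,0); L=np.hypot(*e.T); k=L.argmax()
    print(name,'px',np.round(r[0],1),'ctr',P.mean(0).round(1),'sides',L[:2].round(1),'long yaw',np.degrees(np.arctan2(e[k,1],e[k,0])).round(1)%180)
h,s,v=cv2.split(hsv)
print(hsv[285,330-14],hsv[230,205],hsv[250,435],hsv[305,216])
comp(((h<22)&(s>110)).astype(np.uint8),(295,240,340,292),'plinth',36)
comp(((h<25)&(s>40)).astype(np.uint8),(175,205,260,325),'jig',12)
comp(((v<110)).astype(np.uint8),(405,185,490,270),'box',55)
E
```

```text
(480, 840, 3)
[ 14 134  59] [20 13 61] [98 12 84] [ 15 100 130]
plinth px [316.2 270. ] ctr [454.1  34.6] sides [54.3 84.1] long yaw 172.9
jig px [215.  267.5] ctr [467.8 277.7] sides [146.7 243.7] long yaw 2.1
box px [444.8 227.8] ctr [ 546.2 -265.2] sides [140.4 149.9] long yaw 173.2
```

View pics/crops.png

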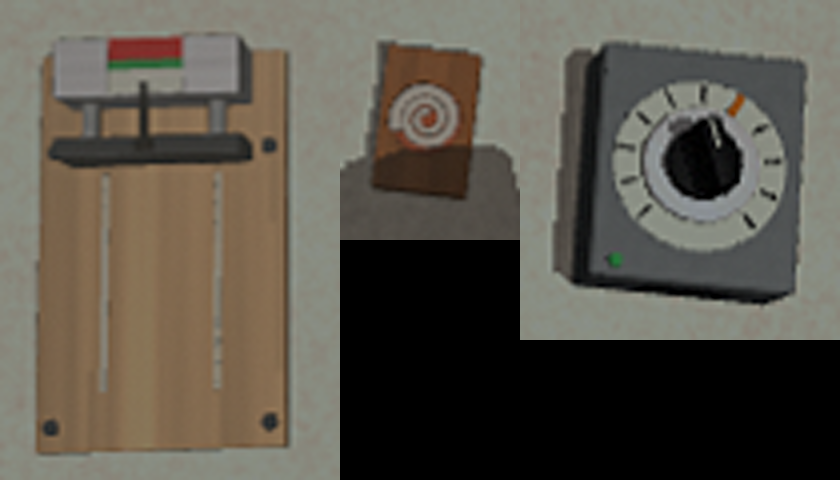

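The crop shows the disc marks: orange mark 6 at crop (736,104), dial bar at (702,158), pointer near (716,130), so the dial is around 5.4. I'll move over the dial for a wrist view.

```bash
cat >> h.py <<'E'
def pose(s=None):
    s=s or sense(); w,x,y,z=s['ee_rot']; return np.array(s['eef_pos']),R.from_quat([x,y,z,w])
def go(pos,xyaw=None,half=True):
    "print shift (units) in present tool axes and turn about tool z (units) to point tool x at world yaw (deg)"
    p,r=pose(); d=r.inv().apply(np.array(pos)-p)/25; ax=r.as_matrix(); print('at',p.round(1),'shift',d.round(3),'z axis',ax[:,2].round(4),end=' ')
    y0=np.degrees(np.arctan2(ax[1,0],ax[0,0])); print('xyaw',y0.round(2),end=' ')
    if xyaw is not None:
        dy=(y0-xyaw+180)%360-180   # tool z down: positive turn lowers the yaw
        for k in ([dy,dy-180*np.sign(dy)] if half else [dy]): print('turn units',round(k/8,3),'j6 now',sense()['joints'][5].round(2),end=' ')
    print()
E
python3 -m crank '[[[0.97,-0.145,0,0,0,0,85],[0.97,-0.145,0,0,0,0,85],[0.97,-0.145,0,0,0,0,85],[0.97,-0.145,0,0,0,0,85],[0.97,-0.145,0,0,0,0,85],[0.97,-0.145,0,0,0,0,85],[0.97,-0.145,0,0,0,0,85],[0.97,-0.145,0,0,0,0,85]]]'
python3 -m crank '[[[0.97,-0.145,0,0,0,0,85],[0.97,-0.145,0,0,0,0,85],[0.97,-0.145,0,0,0,0,85],[0.97,-0.145,0,0,0,0,85],[0.97,-0.145,0,0,0,0,85],[0.97,-0.145,0,0,0,0,85],[0.97,-0.145,0,0,0,0,85],[0,0,0,0,0,0,85]]]'
python3 - <<'E'
from h import *
import pickle
s=sense(); im=capture('wrist'); cv2.imwrite('pics/w1.png',im); pickle.dump(s,open('s1.pkl','wb'))
go((546,-265,231),0)
h,sa,v=cv2.split(cv2.cvtColor(im,cv2.COLOR_BGR2HSV))
m=((h>5)&(h<20)&(sa>150)&(v>80)).astype(np.uint8)
n,l,st,c=cv2.connectedComponentsWithStats(m); i=1+np.argmax(st[1:,4]); print('orange',c[i],st[i],onz('wrist',*c[i],55,s))
E
```

```text
time_s: 0.9
eef_pos: [381.5, -371.6, 231.0]
ee_rot: [-0.0, 0.978, 0.21, -0.0]
force: [-0.1, -0.3, 0.3]
grip_width: 0.99
grip_force: 0.0
time_s: 1.7
eef_pos: [526.6, -277.7, 230.6]
ee_rot: [-0.001, 0.977, 0.212, -0.0]
force: [-1.1, -0.6, 0.6]
grip_width: 0.992
grip_force: 0.0
at [ 525.5 -278.6  230.7] shift [ 0.972 -0.159 -0.014] z axis [-9.e-04  6.e-04 -1.e+00] xyaw 24.39 turn units 3.049 j6 now 0.46 turn units -19.451 j6 now 0.46 
orange [378.67567568 151.86486486] [371 147  16  11  74] [ 586.17995055 -299.72690782   55.        ]
```

View pics/w1.png

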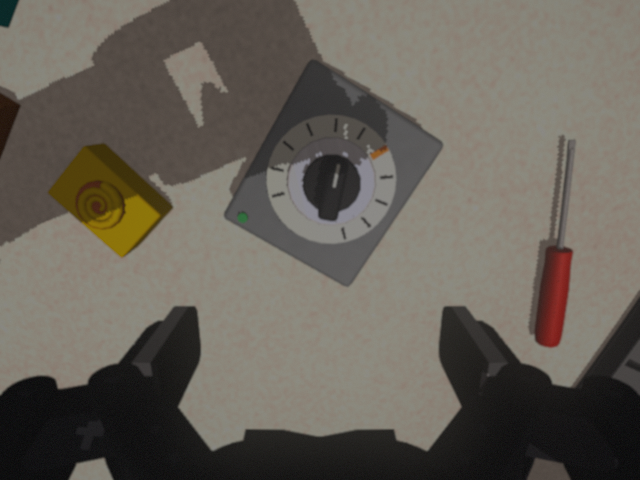

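The box top corners are at (314,60), (442,146), (348,285) and (226,213). The bar's white pointer line runs from (333,187) to (337,165), and the bar's far end is at (327,213).

```bash
python3 - <<'E'
from h import *
import pickle
s=pickle.load(open('s1.pkl','rb')); im=cv2.imread('pics/w1.png')
C=np.array([onz('wrist',u,v,55,s)[:2] for u,v in [(314,60),(442,146),(348,285),(226,213)]]); c=C.mean(0)
e=C-np.roll(C,1,0); print(c,np.hypot(*e.T).round(1),[(np.degrees(np.arctan2(*q[::-1]))%90).round(1) for q in e])
o=onz('wrist',378.7,151.9,55,s)[:2]
print('yaw from orange',np.degrees(np.arctan2(*(o-c)[::-1]))+27, 'r',np.hypot(*(o-c)))
# disc ellipse: bright region
g=cv2.cvtColor(im,cv2.COLOR_BGR2GRAY)
crop=cv2.resize(im[100:260,250:420],None,fx=4.5,fy=3.7*4.5/4.5*1.0 if 0 else 3.7,interpolation=cv2.INTER_CUBIC); 
crop=cv2.convertScaleAbs(crop,alpha=1.8,beta=10); cv2.imwrite('pics/w1c.png',crop)
for z in (92,99):
    a=onz('wrist',337,165,z,s)[:2]; b=onz('wrist',333,187,z,s)[:2]; print('ptr yaw',np.degrees(np.arctan2(*(a-b)[::-1])),a,b)
t=[]
E
```

```text
[ 552.03340617 -276.68637602] [132.7 114.2 132.8 115.1] [np.float64(82.7), np.float64(82.4), np.float64(83.1), np.float64(82.4)]
yaw from orange -7.0548746903615935 r 41.19573901929255
ptr yaw 14.75923544002436 [ 567.33589352 -272.11593471] [ 552.66319831 -275.9814621 ]
ptr yaw 14.759235440024273 [ 567.95550415 -271.52316476] [ 553.64871503 -275.29229404]
```

View pics/w1c.png

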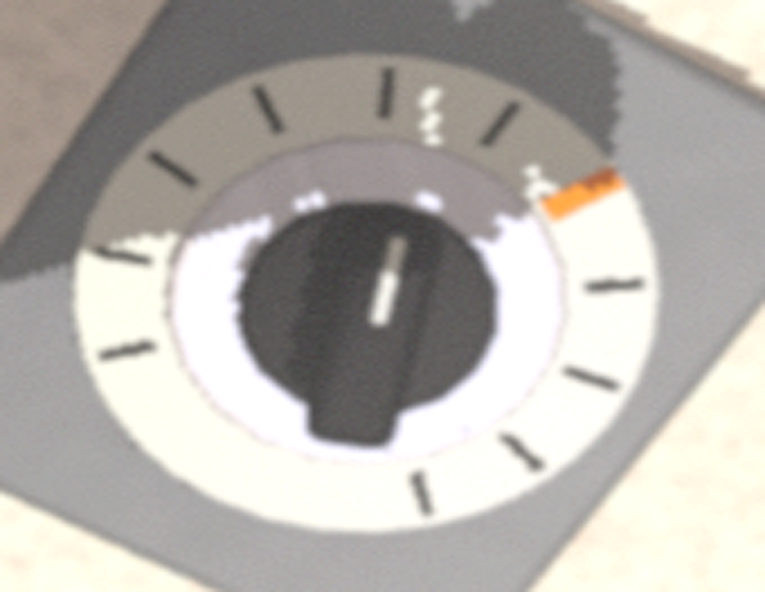

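```bash

python3 -m crank '[[[0.5,0.18,0,0,0,0,40],[0.5,0.18,0,0,0,0,40],[0,0,0,0,0,0.6,40],[0,0,0,0,0,0.6,40],[0,0,0.9,0,0,0,40],[0,0,0.9,0,0,0,40],[0,0,0.9,0,0,0,40],[0,0,0.9,0,0,0,40]]]' 20
python3 -m crank '[[[0,0,0.7,0,0,0,40],[0,0,0.7,0,0,0,40],[0,0,0.6,0,0,0,40],[0,0,0.4,0,0,0,40],[0,0,0.2,0,0,0,40],[0,0,0,0,0,0,5],[0,0,0,0,0,0,5],[0,0,0,0,0,0,5]]]' 30
python3 - <<'E'
from h import *
go((552,-276.5,76),14.8,False)
im=capture('wrist'); cv2.imwrite('pics/w2.png',im)
E
```

```text
time_s: 2.55
eef_pos: [550.6, -278.1, 140.3]
ee_rot: [-0.0, 0.992, 0.127, -0.0]
force: [1.0, -0.3, -1.5]
grip_width: 0.468
grip_force: 0.0
time_s: 3.35
eef_pos: [551.2, -276.4, 77.0]
ee_rot: [-0.001, 0.992, 0.128, -0.0]
force: [-3.5, 6.3, 2.0]
grip_width: 0.153
grip_force: 31.4
at [ 551.2 -276.4   77. ] shift [0.031 0.011 0.04 ] z axis [-0.0012  0.0017 -1.    ] xyaw 14.7 turn units -0.013 j6 now 0.66
```

```bash

python3 -m crank '[[[0,0,0,0,0,0,5],[0,0,0,0,0,0.9,5],[0,0,0,0,0,0.9,5],[0,0,0,0,0,0.9,5],[0,0,0,0,0,0.9,5],[0,0,0,0,0,0.9,5],[0,0,0,0,0,0.9,5],[0,0,0,0,0,0.72,5]]]' 30
python3 - <<'E'
from h import *
go((552,-276.5,76),-34.2,False)
E
```

```text
time_s: 4.2
eef_pos: [551.1, -276.5, 77.0]
ee_rot: [-0.0, 0.955, -0.297, -0.001]
force: [-4.3, 4.7, 3.4]
grip_width: 0.155
grip_force: 31.4
at [ 551.1 -276.5   77. ] shift [ 0.031 -0.021  0.038] z axis [-0.0016  0.0015 -1.    ] xyaw -34.52 turn units -0.04 j6 now 1.52
```

```bash

python3 -m crank '[[[0,0,0,0,0,0,5],[0,0,0,0,0,0,40],[0,0,0,0,0,0,40],[0,0,-0.4,0,0,0,50],[0,0,-1,0,0,0,60],[0,0,-1,0,0,0,85],[0,0,-1,0,0,0,85],[0,0,-1,0,0,0,85]]]' 
python3 -m crank '[[[0,0,-1,0,0,0,85],[0,0,-1,0,0,0,85],[0,0,0,0,0,-1,85],[0,0,0,0,0,-1,85],[0,0,0,0,0,-1,85],[0,0,0,0,0,-1,85],[0,0,0,0,0,0,85],[0,0,0,0,0,0,85]]]' 
python3 - <<'E'
from h import *
import pickle
s=sense();im=capture('wrist'); cv2.imwrite('pics/w3.png',im); pickle.dump(s,open('s3.pkl','wb'))
go((454,34,231),0)
crop=cv2.resize(im[120:320,220:420],None,fx=3,fy=3,interpolation=cv2.INTER_CUBIC); cv2.imwrite('pics/w3c.png',cv2.convertScaleAbs(crop,alpha=1.8,beta=10))
E
```

```text
time_s: 5.0
eef_pos: [551.6, -277.5, 188.5]
ee_rot: [0.0, 0.956, -0.295, 0.001]
force: [0.8, 1.3, -0.4]
grip_width: 0.996
grip_force: 0.0
time_s: 5.8
eef_pos: [551.6, -277.4, 236.9]
ee_rot: [0.0, 1.0, -0.022, 0.0]
force: [-0.0, -0.3, 0.0]
grip_width: 0.999
grip_force: 0.0
at [ 551.6 -277.4  236.8] shift [ -4.437 -12.276   0.224] z axis [ 4.e-04 -3.e-04 -1.e+00] xyaw -2.47 turn units -0.309 j6 now 0.96 turn units 22.191 j6 now 0.96
```

View pics/w3c.png

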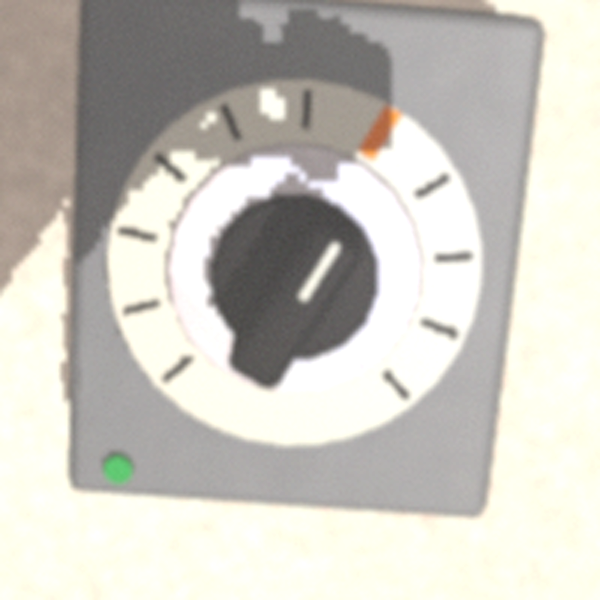

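The pointer line now runs along crop (302,300) to (336,245), with the orange mark at (379,133). I'll compare their directions numerically.

```bash
python3 - <<'E'
from h import *
import pickle
s=pickle.load(open('s3.pkl','rb')); im=cv2.imread('pics/w3.png')
f=lambda x,y,z: onz('wrist',220+x/3,120+y/3,z,s)[:2]
ang=lambda d: np.degrees(np.arctan2(d[1],d[0]))
# pointer line by mask
g=im[195:225,315:338].max(2).astype(float); v,u=np.where((g>85)); 
P=np.array([onz('wrist',a+315,b+195,99,s)[:2] for a,b in zip(u,v)])
n,l,st,c=cv2.connectedComponentsWithStats((im[195:225,315:338].max(2)>85).astype(np.uint8)); print(st.tolist())
print('ptr by hand',ang(f(336,245,99)-f(302,300,99)))
for i in range(1,n):
    q=P[l[v,u]==i]
    if len(q)>8: d=np.linalg.svd(q-q.mean(0))[2][0]; print(i,len(q),ang(d),q.mean(0))
# marks in sequence -> centre: fit circle
M=np.array([f(*p,55) for p in [(178,369),(141,307),(137,234),(170,166),(232,122),(307,108),(379,133),(432,185),(454,257),(439,329),(396,385)]])
A=np.c_[2*M,np.ones(11)]; x=np.linalg.lstsq(A,(M**2).sum(1),rcond=None)[0]; c=x[:2]; print('centre',c,'r',np.sqrt(x[2]+c@c))
a=np.array([ang(m-c) for m in M]); print('yaw per mark',((a-135+27*np.arange(11)+180)%360-180).round(1)); print('orange dir',a[6])
E
```

```text
[[0, 0, 23, 30, 603], [4, 6, 14, 20, 87]]
ptr by hand -33.35492382194709
1 87 145.96906519139745 [ 559.82103853 -282.54701223]
centre [ 550.43940854 -276.57877124] r 42.554701340933256
yaw per mark [-6.3 -6.4 -6.5 -6.9 -7.  -6.8 -6.6 -6.3 -6.8 -7.3 -6.8]
orange dir -33.64618312726692
```

Dial is within 0.4° of the orange mark. Now over the plinth.

```bash

python3 -m crank '[[[-0.32,-0.9,0,0,0,0,85],[-0.32,-0.9,0,0,0,0,85],[-0.32,-0.9,0,0,0,0,85],[-0.32,-0.9,0,0,0,0,85],[-0.32,-0.9,0,0,0,0,85],[-0.32,-0.9,0,0,0,0,85],[-0.32,-0.9,0,0,0,0,85],[-0.32,-0.9,0,0,0,0,85]]]' 
python3 -m crank '[[[-0.32,-0.9,0,0,0,0,85],[-0.32,-0.9,0,0,0,0,85],[-0.32,-0.9,0,0,0,0,85],[-0.32,-0.9,0,0,0,0,85],[-0.32,-0.9,0,0,0,0,85],[-0.3,-0.6,0,0,0,0.5,85],[0,0,0,0,0,0,85],[0,0,0,0,0,0,85]]]' 
cat > pl.py <<'E'
from h import *
import pickle,sys
def quad(im,mask,box,name,z,s,cam='wrist'):
    m=np.zeros(mask.shape,np.uint8); x0,y0,x1,y1=box; m[y0:y1,x0:x1]=mask[y0:y1,x0:x1]
    m=cv2.morphologyEx(m,cv2.MORPH_CLOSE,np.ones((7,7))); m=cv2.morphologyEx(m,cv2.MORPH_OPEN,np.ones((5,5)))
    n,l,st,c=cv2.connectedComponentsWithStats(m); i=1+np.argmax(st[1:,4])
    cn=max(cv2.findContours((l==i).astype(np.uint8),0,1)[0],key=cv2.contourArea)
    P=np.array([onz(cam,u,v,z,s)[:2] for u,v in cn[:,0].astype(float)]).astype(np.float32)
    r=cv2.minAreaRect(P); B=cv2.boxPoints(r); e=B-np.roll(B,1,0); L=np.hypot(*e.T); k=L.argmax()
    print(name,'box px',st[i],'ctr',np.round(r[0],1),'sides',L[:2].round(1),'yaw',np.degrees(np.arctan2(e[k,1],e[k,0])).round(2)%180)
E
python3 - <<'E'
from pl import *
s=sense();im=capture('wrist'); cv2.imwrite('pics/w4.png',im); pickle.dump(s,open('s4.pkl','wb'))
go((454,34,231),-7.1)
h,sa,v=cv2.split(cv2.cvtColor(im,cv2.COLOR_BGR2HSV))
quad(im,((h<20)&(sa>100)).astype(np.uint8),(120,60,520,300),'plinth',36,s)
E
```

```text
time_s: 6.65
eef_pos: [494.4, -94.1, 236.6]
ee_rot: [0.0, 1.0, -0.021, 0.0]
force: [0.7, -0.0, 0.4]
grip_width: 0.999
grip_force: 0.0
time_s: 7.45
eef_pos: [452.6, 34.1, 236.6]
ee_rot: [0.0, 0.999, -0.055, 0.0]
force: [-0.4, 0.7, 0.4]
grip_width: 0.992
grip_force: 0.0
at [452.7  33.8 236.5] shift [ 0.05  -0.015  0.219] z axis [ 5.e-04 -3.e-04 -1.e+00] xyaw -6.28 turn units 0.103 j6 now 1.5 turn units -22.397 j6 now 1.5 
plinth box px [ 286  147   67  100 4659] ctr [457.3  34.3] sides [54.4 83.7] yaw 172.49
```

View pics/w4.png

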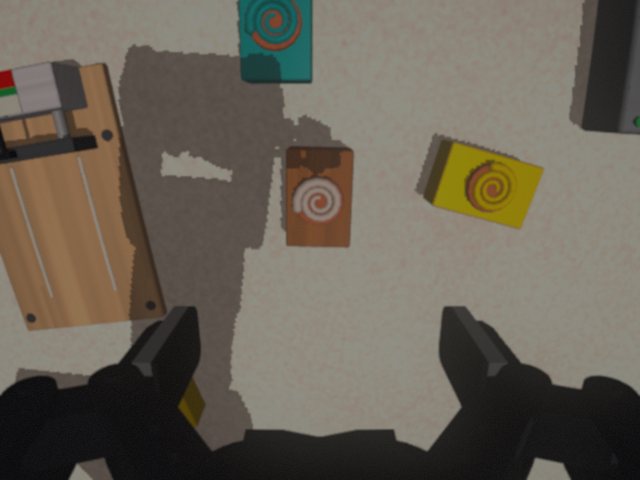

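Plinth measured at (457.3, 34.3), yaw -7.5°, right size; in the picture it sits alone at pixel (319,197). Now a look at the jig.

```bash

python3 -m crank '[[[-0.115,-0.94,0,0,0,0,85],[-0.115,-0.94,0,0,0,0,85],[-0.115,-0.94,0,0,0,0,85],[-0.115,-0.94,0,0,0,0,85],[-0.115,-0.94,0,0,0,0,85],[-0.115,-0.94,0,0,0,0,85],[-0.115,-0.94,0,0,0,0,85],[-0.115,-0.94,0,0,0,0,85]]]' 
python3 -m crank '[[[-0.115,-0.94,0,0,0,0,85],[-0.115,-0.94,0,0,0,0,85],[0,0,0,0,0,-1,85],[0,0,0,0,0,0,85],[0,0,0,0,0,0,85],[0,0,0,0,0,0,85],[0,0,0,0,0,0,85],[0,0,0,0,0,0,85]]]' 
python3 - <<'E'
from pl import *
s=sense();im=capture('wrist'); cv2.imwrite('pics/w5.png',im); pickle.dump(s,open('s5.pkl','wb'))
go((457,34.3,231),-7.5,False)
h,sa,v=cv2.split(cv2.cvtColor(im,cv2.COLOR_BGR2HSV))
quad(im,((h<25)&(sa>60)).astype(np.uint8),(0,0,640,480),'jig',12,s)
print(cv2.inRange(cv2.cvtColor(im,cv2.COLOR_BGR2HSV),(0,0,0),(180,255,60))[::48,::64]//255)
E
```

```text
time_s: 8.3
eef_pos: [450.7, 224.0, 236.2]
ee_rot: [0.0, 0.998, -0.055, 0.0]
force: [0.3, 0.3, 0.3]
grip_width: 0.999
grip_force: 0.0
time_s: 9.1
eef_pos: [449.6, 270.8, 236.3]
ee_rot: [-0.0, 1.0, 0.014, 0.0]
force: [-0.7, 0.4, -0.3]
grip_width: 0.996
grip_force: 0.0
at [449.6 270.9 236.3] shift [0.021 9.468 0.214] z axis [ 0.  0. -1.] xyaw 1.67 turn units 1.146 j6 now 1.86 
jig box px [  223    31   181   270 33603] ctr [468.8 277.9] sides [238.7 149.4] yaw 1.0
[[0 0 0 0 0 0 0 0 0 0]
 [0 0 0 0 0 0 0 0 0 0]
 [0 0 0 0 0 0 0 0 0 0]
 [0 0 0 0 0 0 0 0 0 0]
 [0 0 0 0 0 0 0 0 0 0]
 [0 0 0 0 0 0 0 0 0 0]
 [0 0 0 0 0 0 0 0 0 0]
 [0 0 0 1 0 0 0 1 0 0]
 [0 0 1 0 0 0 0 0 1 0]
 [1 1 1 1 1 0 1 1 1 1]]
```

View pics/w5.png

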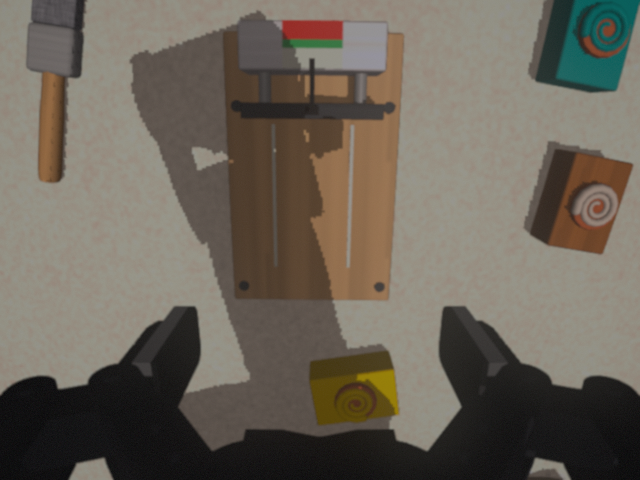

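White lines are near columns 275 and 351 (rows 125–268), with the fence at rows 103–118. I'll fit the lines for the jig pose.

```bash
python3 - <<'E'
from pl import *
s=pickle.load(open('s5.pkl','rb')); im=cv2.imread('pics/w5.png').astype(float)
lum=im[:,:,0] # blue: wood low, white high
res=[]
for x0,x1 in ((266,284),(342,360)):
    Q=[]
    for r in range(130,262):
        g=lum[r,x0:x1]-np.median(lum[r,x0:x1]); g=np.clip(g-8,0,None)
        if g.max()>12: Q.append(onz('wrist',(g*np.arange(x0,x1)).sum()/g.sum(),r,12,s)[:2])
    Q=np.array(Q); k=np.polyfit(Q[:,0],Q[:,1],1); rs=Q[:,1]-np.polyval(k,Q[:,0]); ok=abs(rs)<1.5; k=np.polyfit(Q[ok,0],Q[ok,1],1)
    print(len(Q),ok.sum(),'yaw',np.degrees(np.arctan(k[0])),'y at 468:',np.polyval(k,468.)); res.append(k)
for u,v in ((274,125),(352,125),(276,266),(349,267)): print(onz('wrist',u,v,12,s).round(1))
# fence: dark rows
g=cv2.cvtColor(im.astype(np.uint8),cv2.COLOR_BGR2GRAY)
P=[]
for c in list(range(248,300,4))+list(range(322,380,4)):
    col=g[85:130,c]; d=np.where(col<45)[0]
    if len(d): P.append((c,85+d.min(),85+d.max()))
P=np.array(P); print(P[::5].tolist())
# front top edge at z=50.5 or bottom z=12.5
for z in (50.5,12.5):
    X=np.array([onz('wrist',c,b+.5,z,s)[:2] for c,a,b in P]); k=np.polyfit(X[:,1],X[:,0],1); print(z,'x at y=278',np.polyval(k,278.),'yaw',-np.degrees(k[0]))
J=np.array([onz('wrist',u,v,12,s)[:2] for u,v in ((236,299),(388,299),(403,33),(224,33))]); print(J.round(1).tolist(),J.mean(0))
E
```

```text
132 132 yaw 1.0179977471233115 y at 468: 311.79119828786133
132 132 yaw 1.020956437548887 y at 468: 243.79696387251903
[512.2 311.6  12. ]
[514.1 244.6  12. ]
[383.3 309.7  12. ]
[384.4 240.8  12. ]
[[248, 103, 117], [268, 103, 117], [288, 103, 117]]
50.5 x at y=278 519.595567372615 yaw 1.5248359525345299
12.5 x at y=278 519.3760605659528 yaw 1.5248359525344317
[[347.9, 348.6], [352.5, 201.4], [589.4, 206.3], [585.3, 353.1]] [468.78302889 277.34153238]
```

```bash

python3 -m crank '[[[0,0.95,0,0,0,0,85],[0,0.95,0,0,0,0,85],[0,0.95,0,0,0,0,85],[0,0.95,0,0,0,0,85],[0,0.95,0,0,0,0,85],[0,0.95,0,0,0,0,85],[0,0.95,0,0,0,0,85],[0,0.95,0,0,0,0,85]]]' 
python3 -m crank '[[[0.01,0.95,0,0,0,0,85],[0.01,0.92,0,0,0,0.55,85],[0,0,0,0,0,0.6,85],[0,0,0.9,0,0,0,85],[0,0,0.9,0,0,0,85],[0,0,0.9,0,0,0,85],[0,0,0.9,0,0,0,85],[0,0,0,0,0,0,85]]]' 
python3 - <<'E'
from pl import *
go((457,34.3,4),-7.5,False)
E
```

```text
time_s: 9.95
eef_pos: [455.1, 80.2, 236.4]
ee_rot: [0.0, 1.0, 0.015, 0.0]
force: [0.6, -0.0, 0.5]
grip_width: 0.997
grip_force: 0.0
time_s: 10.75
eef_pos: [455.8, 34.6, 144.3]
ee_rot: [-0.0, 0.998, -0.065, -0.002]
force: [-0.7, -0.7, 0.6]
grip_width: 0.997
grip_force: 0.0
at [455.8  34.6 144.3] shift [0.077 0.007 5.61 ] z axis [-4.7e-03  9.0e-04 -1.0e+00] xyaw -7.51 turn units -0.001 j6 now 1.52
```

```bash

python3 -m crank '[[[0,0,0.9,0,0,0,85],[0,0,0.9,0,0,0,85],[0,0,0.9,0,0,0,85],[0,0,0.9,0,0,0,85],[0,0,0.8,0,0,0,85],[0,0,0.6,0,0,0,85],[0,0,0.4,0,0,0,85],[0,0,0.1,0,0,0,85]]]' 
python3 -m crank '[[[0,0,0,0,0,0,85],[0,0,0,0,0,0,50],[0,0,0,0,0,0,50],[0,0,0,0,0,0,50],[0,0,0,0,0,0,50],[0,0,0,0,0,0,50],[0,0,0,0,0,0,50],[0,0,0,0,0,0,50]]]' 60
python3 - <<'E'
from pl import *
go((456,34.3,4),-7.5,False)
E
```

```text
time_s: 11.55
eef_pos: [457.4, 34.4, 8.8]
ee_rot: [-0.0, 0.998, -0.065, -0.0]
force: [-0.9, -0.5, 0.5]
grip_width: 0.992
grip_force: 0.0
time_s: 12.35
eef_pos: [457.6, 34.3, 9.7]
ee_rot: [0.0, 0.998, -0.065, 0.001]
force: [-2.4, -0.9, 7.0]
grip_width: 0.64
grip_force: 64.7
at [457.6  34.3   9.7] shift [-0.064  0.008  0.229] z axis [ 1.3e-03 -4.0e-04 -1.0e+00] xyaw -7.47 turn units 0.004 j6 now 1.52
```

Grip is a bit high on the plinth, so I'll regrip about 6 mm lower.

```bash

python3 -m crank '[[[0,0,0,0,0,0,75],[0,0,0,0,0,0,75],[0,0,0.12,0,0,0,75],[0,0,0.12,0,0,0,75],[0,0,0,0,0,0,75],[0,0,0,0,0,0,75],[0,0,0,0,0,0,75],[0,0,0,0,0,0,75]]]' 
python3 -c "
from h import *
go((456,34.3,4),-7.5,False);print(sense()['force'])"
python3 -m crank '[[[0,0,0,0,0,0,50],[0,0,0,0,0,0,50],[0,0,0,0,0,0,50],[0,0,0,0,0,0,50],[0,0,0,0,0,0,50],[0,0,0,0,0,0,50],[0,0,0,0,0,0,50],[0,0,0,0,0,0,50]]]' 60
python3 - <<'E'
from pl import *
go((456,34.3,4),-7.5,False)
E
```

```text
time_s: 13.15
eef_pos: [457.2, 34.5, 2.9]
ee_rot: [0.0, 0.998, -0.065, 0.0]
force: [0.3, 0.2, 0.4]
grip_width: 0.878
grip_force: 0.0
at [457.2  34.5   2.9] shift [-0.046  0.012 -0.046] z axis [ 1.e-04 -0.e+00 -1.e+00] xyaw -7.48 turn units 0.003 j6 now 1.52 
[0.27397186 0.2342017  0.42395869]
time_s: 13.95
eef_pos: [457.3, 34.4, 3.1]
ee_rot: [0.0, 0.998, -0.065, 0.0]
force: [-1.5, -1.3, 4.3]
grip_width: 0.648
grip_force: 65.0
at [457.3  34.4   3.1] shift [-0.05   0.01  -0.036] z axis [ 4.e-04 -1.e-04 -1.e+00] xyaw -7.48 turn units 0.003 j6 now 1.52
```

```bash

python3 -m crank '[[[0,0,-0.4,0,0,0,50],[0,0,-0.8,0,0,0,50],[0,0,-0.8,0,0,0,50],[-0.12,-0.9,0,0,0,0,50],[-0.12,-0.9,0,0,0,0,50],[-0.12,-0.9,0,0,0,0,50],[-0.12,-0.9,0,0,0,0,50],[-0.12,-0.9,0,0,0,0,50]]]' 
python3 -m crank '[[[-0.116,-0.857,0,0,0,0,50],[-0.116,-0.857,0,0,0,0,50],[-0.116,-0.857,0,0,0,0,50],[-0.116,-0.857,0,0,0,0,50],[-0.116,-0.857,0,0,0,0,50],[-0.116,-0.857,0,0,0,0,50],[0,0,0,0,0,-0.53,50],[0,0,0,0,0,-0.53,50]]]' 
python3 -m crank '[[[0,0,0,0,0,0,50],[0,0,0,0,0,0,50],[0,0,0,0,0,0,50],[0,0,0,0,0,0,50],[0,0,0,0,0,0,50],[0,0,0,0,0,0,50],[0,0,0,0,0,0,50],[0,0,0,0,0,0,50]]]' 
python3 - <<'E'
from pl import *
s=sense(); im=capture('wrist'); cv2.imwrite('pics/w6.png',im); pickle.dump(s,open('s6.pkl','wb'))
go((456.6,277.6,15.1),1.02,False)
E
```

```text
time_s: 14.75
eef_pos: [456.4, 148.9, 52.9]
ee_rot: [0.0, 0.998, -0.065, -0.0]
force: [0.7, -0.6, -4.4]
grip_width: 0.649
grip_force: 65.0
time_s: 15.55
eef_pos: [455.7, 278.1, 52.6]
ee_rot: [0.0, 1.0, 0.011, -0.001]
force: [0.0, -0.6, -4.6]
grip_width: 0.644
grip_force: 65.2
time_s: 16.35
eef_pos: [456.4, 277.7, 52.8]
ee_rot: [-0.0, 1.0, 0.009, -0.0]
force: [-0.1, -1.0, -5.0]
grip_width: 0.645
grip_force: 65.2
at [456.4 277.7  52.8] shift [0.009 0.002 1.507] z axis [-1.e-04 -0.e+00 -1.e+00] xyaw 1.0 turn units -0.003 j6 now 1.88
```

View pics/w6.png

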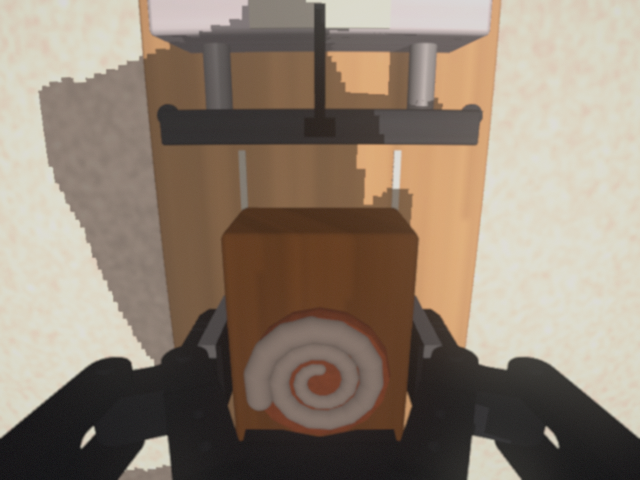

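The plinth is held level: its front edge runs (223,237)–(418,237), centred at column 320 between the lines (243 and 397), and is parallel to the fence edge. Lowering.

```bash

python3 -m crank '[[[0.01,0,0.4,0,0,0,50],[0,0,0.4,0,0,0,50],[0,0,0.3,0,0,0,50],[0,0,0.2,0,0,0,50],[0,0,0.12,0,0,0,50],[0,0,0.05,0,0,0,50],[0,0,0,0,0,0,50],[0,0,0,0,0,0,50]]]' 
python3 -m crank '[[[0,0,0.02,0,0,0,50],[0,0,0.01,0,0,0,50],[0,0,0,0,0,0,50],[0,0,0,0,0,0,50],[0,0,0,0,0,0,50],[0,0,0,0,0,0,50],[0,0,0,0,0,0,50],[0,0,0,0,0,0,50]]]'
```

```text
time_s: 17.2
eef_pos: [456.8, 277.7, 16.3]
ee_rot: [-0.0, 1.0, 0.009, 0.0]
force: [-0.8, -0.7, -4.9]
grip_width: 0.641
grip_force: 65.3
time_s: 18.0
eef_pos: [456.6, 277.7, 15.3]
ee_rot: [0.0, 1.0, 0.009, -0.0]
force: [0.6, 0.3, -4.6]
grip_width: 0.646
grip_force: 65.3
```

```bash

python3 -m crank '[[[0,0,0.02,0,0,0,50],[0,0,0.02,0,0,0,50],[0,0,0,0,0,0,50],[0,0,0,0,0,0,50],[0,0,0,0,0,0,50],[0,0,0,0,0,0,50],[0,0,0,0,0,0,50],[0,0,0,0,0,0,50]]]'
```

```text
time_s: 18.8
eef_pos: [456.7, 277.7, 15.1]
ee_rot: [0.0, 1.0, 0.009, 0.0]
force: [-3.7, -2.1, 6.4]
grip_width: 0.647
grip_force: 66.7
```

```bash

python3 -m crank '[[[0.05,0,-0.015,0,0,0,50],[0.1,0,0,0,0,0,50],[0.1,0,0,0,0,0,50],[0.1,0,0,0,0,0,50],[0.1,0,0,0,0,0,50],[0.1,0,0,0,0,0,50],[0.1,0,0,0,0,0,50],[0.03,0,0,0,0,0,50]]]'
python3 -m crank '[[[0.04,0,0,0,0,0,50],[0.04,0,0,0,0,0,50],[0.04,0,0,0,0,0,50],[0.04,0,0,0,0,0,50],[0.04,0,0,0,0,0,50],[0,0,0,0,0,0,50],[0,0,0,0,0,0,50],[0,0,0,0,0,0,50]]]'
```

```text
time_s: 19.6
eef_pos: [473.6, 278.2, 15.1]
ee_rot: [-0.0, 1.0, 0.009, -0.0]
force: [-6.5, -0.1, 7.0]
grip_width: 0.646
grip_force: 66.5
time_s: 20.4
eef_pos: [478.2, 278.2, 15.1]
ee_rot: [-0.0, 1.0, 0.009, -0.0]
force: [-6.7, -1.2, 6.6]
grip_width: 0.646
grip_force: 66.7
```

```bash

python3 -m crank '[[[0,0,-0.02,0,0,0,50],[0.04,0,0,0,0,0,50],[0.04,0,0,0,0,0,50],[0.04,0,0,0,0,0,50],[0,0,0,0,0,0,50],[0,0,0,0,0,0,50],[0,0,0,0,0,0,50],[0,0,0,0,0,0,50]]]'
python3 - <<'E'
from pl import *
s=sense(); im=capture('wrist'); cv2.imwrite('pics/w7.png',im)
E
```

```text
time_s: 21.2
eef_pos: [480.8, 278.3, 15.1]
ee_rot: [0.0, 1.0, 0.009, -0.001]
force: [-7.1, 1.4, 4.1]
grip_width: 0.647
grip_force: 66.3
```

View pics/w7.png

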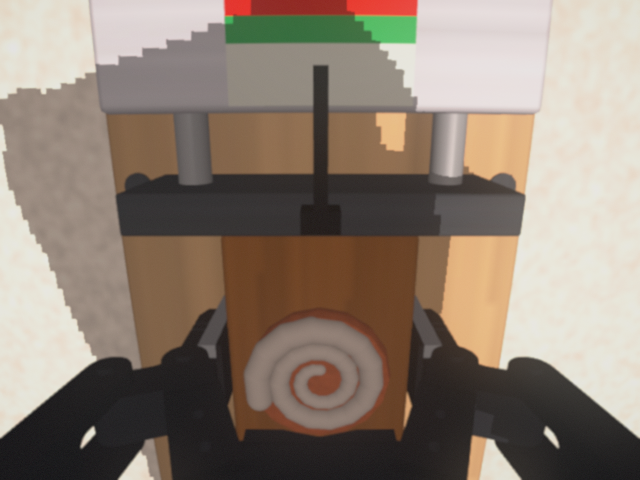

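The pointer tip is at row 66 and the green band spans rows 43 to 15 (6 mm), so slide ≈ 3 mm. The plinth is flat against the fence, and about 8 mm more is needed.

```bash

python3 -m crank '[[[0.04,0,0,0,0,0,50],[0.04,0,0,0,0,0,50],[0.04,0,0,0,0,0,50],[0.04,0,0,0,0,0,50],[0.04,0,0,0,0,0,50],[0.04,0,0,0,0,0,50],[0,0,0,0,0,0,50],[0,0,0,0,0,0,50]]]'
python3 -m crank '[[[0.03,0,0,0,0,0,50],[0.03,0,0,0,0,0,50],[0.02,0,0,0,0,0,50],[0,0,0,0,0,0,50],[0,0,0,0,0,0,50],[0,0,0,0,0,0,50],[0,0,0,0,0,0,50],[0,0,0,0,0,0,50]]]'
python3 - <<'E'
from pl import *
s=sense(); print(s['eef_pos'],s['force'],s['wrist_torque']); im=capture('wrist'); cv2.imwrite('pics/w8.png',im)
hsv=cv2.cvtColor(im,cv2.COLOR_BGR2HSV); col=hsv[:120,250]; g=np.where((col[:,0]>45)&(col[:,0]<80)&(col[:,1]>100))[0]; print('green rows',g.min(),g.max())
d=np.where(cv2.cvtColor(im,cv2.COLOR_BGR2GRAY)[:150,321]<50)[0]; print('pointer tip row',d.min(), 'gap ok',len(d))
P=[]
E
```

```text
time_s: 22.05
eef_pos: [485.9, 278.3, 15.1]
ee_rot: [0.0, 1.0, 0.009, -0.002]
force: [-13.3, -0.5, 8.1]
grip_width: 0.644
grip_force: 66.8
time_s: 22.85
eef_pos: [487.4, 278.4, 15.1]
ee_rot: [0.0, 1.0, 0.009, -0.003]
force: [-15.3, -0.6, 9.5]
grip_width: 0.643
grip_force: 67.0
[487.44397328 278.36439582  15.12733545] [-15.28850811  -0.57990383   9.5042968 ] [0.09906428 1.9929576  0.09181597]
green rows 48 72
pointer tip row 67 gap ok 79
```

View pics/w8.png

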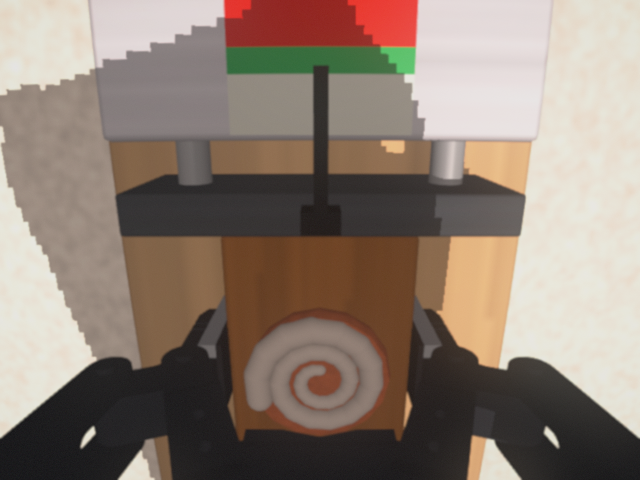

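The pointer tip (row 67) is inside the green (rows 48–72), at slide ≈ 9.4 mm. I'll push slightly more toward mid-green and check tilt.

```bash

python3 -m crank '[[[0.03,0,0,0,0,0,50],[0.03,0,0,0,0,0,50],[0.02,0,0,0,0,0,50],[0,0,0,0,0,0,50],[0,0,0,0,0,0,50],[0,0,0,0,0,0,50],[0,0,0,0,0,0,50],[0,0,0,0,0,0,50]]]'
cat > chk.py <<'E'
from pl import *
s=sense(); p,r=pose(s); print(p.round(2),s['force'].round(1),s['wrist_torque'].round(2)); print('R\n',r.as_matrix().round(4)); im=capture('wrist'); cv2.imwrite('pics/last.png',im)
hsv=cv2.cvtColor(im,cv2.COLOR_BGR2HSV); col=hsv[:120,250]; g=np.where((col[:,0]>45)&(col[:,0]<80)&(col[:,1]>100))[0]; print('green rows',g.min(),g.max())
d=np.where(cv2.cvtColor(im,cv2.COLOR_BGR2GRAY)[:150,321]<50)[0]; print('pointer tip row',d.min())
E
python3 chk.py
```

```text
time_s: 23.7
eef_pos: [489.2, 278.4, 15.1]
ee_rot: [0.0, 1.0, 0.009, -0.003]
force: [-17.3, -0.6, 11.3]
grip_width: 0.642
grip_force: 67.2
[489.15 278.4   15.14] [-17.3  -0.6  11.3] [0.12 2.18 0.08]
R
 [[ 9.998e-01  1.810e-02 -5.800e-03]
 [ 1.810e-02 -9.998e-01 -9.000e-04]
 [-5.800e-03  8.000e-04 -1.000e+00]]
green rows 56 79
pointer tip row 67
```

```bash

python3 -m crank '[[[0,0,-0.01,0,0.02,0,50],[0,0,0,0,0.02,0,50],[0,0,0,0,0.01,0,50],[0,0,0,0,0,0,50],[0,0,0,0,0,0,50],[0,0,0,0,0,0,50],[0,0,0,0,0,0,50],[0,0,0,0,0,0,50]]]'
python3 chk.py
```

```text
time_s: 24.55
eef_pos: [489.3, 278.4, 15.1]
ee_rot: [0.0, 1.0, 0.009, 0.001]
force: [-14.4, -0.7, 8.0]
grip_width: 0.65
grip_force: 66.7
[489.27 278.39  15.12] [-14.4  -0.7   8. ] [0.23 2.24 0.15]
R
 [[ 9.998e-01  1.790e-02  1.200e-03]
 [ 1.790e-02 -9.998e-01 -7.000e-04]
 [ 1.200e-03  7.000e-04 -1.000e+00]]
green rows 55 79
pointer tip row 67
```

```bash
python3 -c "
from rig import *
print(finish_job())"
```

```text
the job is handed in; nothing more can be done
None
```

I set the dial within about 0.4° of the orange mark, then placed the plinth flat, centred and square against the fence. The arm is still holding it there with the pointer in mid-green, the fence pushed back about 11 mm (roughly 11 N). The job is handed in, with no verdict returned.

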